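# Sweep the electrode caps through the gate in order

### The job

Sweep the three electrode caps with the fingertips, one at a time, out of the wide pan of the sorting tray, through the narrow gate and wholly into the slot behind it: the blue cap first, then the yellow, then the red. Only push them along the tray, do not lift them, and never let two be in the gate together. Leave the bottle, the timer and the specimen cup beside the tray alone.

Things in the scene. Friction and masses are not known exactly. Their poses are not given: they have to be found in the camera images.
- tray: fixed sorting tray: wide white pan, gate, grey slot, aluminium walls. Origin at worktop height under the gate's middle; x runs from the pan through the gate along the slot (roughly to the robot's right), y roughly away from the robot, z up. Floor of pan and slot 8 mm above the origin, wall tops 22 mm (posts 23), walls 6 mm thick. Pan inside: x -215 to -6, y -100 to +100 mm.
- gate (a point): middle of the gate at floor level (8 mm above the tray's origin); axes as the tray's. The gate is an opening 36 mm wide (y -18 to +18 mm) in a 12 mm thick wall (x -6 to +6 mm), between two round steel posts 12 mm in diameter.
- slot_end (a point): middle of the slot's closed far end, at floor level, 116 mm beyond the gate's middle. The slot is 36 mm wide inside and runs straight from the gate to here (tray x +6 to +116 mm); it takes the three caps in a row. Further right stands a tall fixed analyser (world x above 0.47 m, y below -0.27 m): keep the arm clear of it.
- cap_blue: loose round electrode cap, blue plastic with a small steel contact on top: 28 mm across, 12 mm thick (15 mm with the contact), about 30 g. It lies flat in the pan at the start. Origin: centre of its underside.
- cap_yellow: loose round electrode cap, yellow plastic with a small steel contact on top: 28 mm across, 12 mm thick (15 mm with the contact), about 30 g. It lies flat in the pan at the start. Origin: centre of its underside.
- cap_red: loose round electrode cap, red plastic with a small steel contact on top: 28 mm across, 12 mm thick (15 mm with the contact), about 30 g. It lies flat in the pan at the start. Origin: centre of its underside.
- stain_bottle: brown bottle with blue cap, 38 mm across, 70 mm high, loose, beside the slot on the side away from the robot; origin at the centre of its underside
- bench_timer: white bench timer with three coloured buttons, 62x66x18 mm, loose, beside the slot on the robot's side; origin at the centre of its underside
- specimen_cup: specimen cup with yellow lid, 66 mm across, 70 mm high, loose, behind the pan on the side away from the robot; origin at the centre of its underside

How it is judged:
By the outcome, as a careful person would: the job done as asked, in the order asked, and still so for the second after the job is handed in, with the robot touching nothing.
It also fails if it takes over 72 s, if anything falls off the work surface, if the arm or the gripper's body presses on something with over 40 N, if the wrist force passes 120 N, or if a joint passes its speed limit or range.

### The arm

A 6-joint arm with a two-finger parallel gripper is mounted at the origin on a cart in front of the work surface, level with it; the furniture and walls round the work are solid. World frame = base frame: x ahead of the robot, y to its left, z up, the work surface at z = 0. Lengths are in m, angles in rad, forces in N, time in s.
With the tool pointing down it reaches from about 0.225 to 0.725 m from the base axis. Payload 3.1 kg.
Tool frame: the origin (TCP) lies at the very end of the fingers, on their centre line; the grasp point (between the pads) lies 19 mm behind it (robot.hold_point_z is the distance from the TCP to the grasp point, in m); z points along the fingers, x is the direction in which the jaws open and shut, and the axes are right-handed (so a half turn about z gives the same grasp; the last joint's range is limited). The gripper opens to 85 mm and grips with 20 to 120 N. Pads are 22 mm wide; open, the fingers measure 114 mm over their backs; the gripper's body (76 mm by 85 mm) begins 54 mm behind the grasp point. The pads swing forward as they close: fully open they stand 13 mm farther back than shut.
Start: joints at [1.044, 0.048, 0.099, 1.622, 0, 1.443], TCP at [0.204, 0.484, 0.231] pointing down, gripper open.
Joint ranges: [-2.91, 2.91], [-0.99, 1.94], [-1.21, 1.42], [-2.12, 2.29], [-1.49, 1.47], [-3.14, 3.14]. Speed limits (rad/s): [2.79, 2.79, 3.14, 3.14, 3.14, 3.14].

### API

Orientations are given as a unit quaternion [w, x, y, z].
In Python, from bench import robot gives the robot as it stands. The module is installed in compiled form; this text tells all that it offers.
- The arm moves only by the shell command python3 -m inch 'ROWS' [FORCE]. ROWS is text: rows parted by semicolons, each of 7 numbers parted by spaces: the shift along the world's x, y, z in cm, then the turn, a rotation vector about the world's x, y, z in degrees, then the gripper's target within -1 to 1 (fully open at 1, half-way at 0, shut at -1). A call has 1 to 8 rows; each row is the pose to reach, as a shift and turn from the pose measured when the call began; what a row does not reach only later rows make up. A row lasts 1/10 s, in which the tool goes at most 50 mm and 8.59 degrees, less where a joint would pass 70% of its speed; a pose out of reach is approached as far as the arm can. A call with a gripper value outside its range is refused whole. The fingers move at their own pace and stop on an object; FORCE is the grip in N (left out, the last holds). Time passes only in rows, so rows that repeat a pose let the fingers close. It gives the time, the measured TCP pose, the force and the opening at its end, in the units of the state.
- robot.read_state(): the state, without advancing time (a new reading comes with each control period).
- robot.snapshot(name): name is "side" or "top" or "wrist"; returns (picture, depth): 420x560x3 uint8, red, green, blue; 420x560 float32, m along the optical axis (not along the pixel's ray), 0 where there is no reading.
- robot.camera_model(name): a dict with "mtx" (3x3 intrinsics, pixels), "dist" ([k1, k2, p1, p2, k3] as OpenCV has them; the pictures are not rectified), "extrinsics" (4x4, takes a point from world to camera coordinates). Camera axes: x right, y down, z forward; pixel columns grow to the right and rows downward; lengths in m; the calibration is good to about 2 mm. A picture is of the moment at which its call begins: read the wrist's pose just before it. camera_model takes no time and is no camera call; for the wrist camera it gives the pose at the moment of the call.
- robot.close_job(): hands the job in, once; it reports no verdict.
Trained networks look in the newest picture that a camera, given by its name, has taken for a name from the list of things; names that differ only in an ending like _2 or _b are one class to them, and where a whole thing is asked for, a point or a joint stands for the part that bears it (a point fixed in the world has none). Each returns a list of dicts, best first, with "p" (0 to 1); they miss things now and then, are a little off and sometimes report something else, mostly with a low value. They report only what shows in the picture. A call takes as long as a camera call.
- robot.boxes_of(camera, target): "rect" ([left, top, width, height] in pixels, round what is visible of it).
- robot.regions_of(camera, target): "region" (420x560 bool, what is visible of it) and "rect" ([left, top, width, height] in pixels, round what is visible of it).
The state is a dict: "clock": time; "joint_positions": joint angles; "joint_velocities": joint speeds; "effort": joint torques, N m; "ee_pos": TCP position; "ee_rot": TCP orientation; "contact_force": force on the tool from outside, world axes, zero at the start; "moment": the same for the moment, N m; "opening": opening from 0.0 (shut) to 1.0 (fully open).
Only numpy, scipy, OpenCV 4.12 (cv2) and the standard library are available. Lean on these libraries where they do the work, as an engineer would, in place of code of your own. Each camera call takes 0.05 s, during which the arm holds its last target. There are 200 camera calls.

## Working session

There is one attempt and no reset: what is moved stays moved. The work goes in short steps, Python scripts to look and compute and a shell command to move; the robot and the scene stay as the last step left them, time stands still between calls to the robot, and variables do not carry over. Pictures are saved under pics/ and viewed, about 8 in all and at most 12, crops included, and the job is handed in when it is done.

```bash
mkdir -p pics
cat > h.py <<'E'
import numpy as np, cv2
from bench import robot
def world(cam,u,v,z):
    m=robot.camera_model(cam);K=np.array(m["mtx"]);d=np.array(m["dist"]);T=np.array(m["extrinsics"])
    n=cv2.undistortPoints(np.array([[[u,v]]],float),K,d)[0,0]
    R=T[:3,:3];c=-R.T@T[:3,3];r=R.T@np.array([n[0],n[1],1]);return c+r*(z-c[2])/r[2]
def pix(cam,p):
    m=robot.camera_model(cam);T=np.array(m["extrinsics"])
    return cv2.projectPoints(np.array([p],float),cv2.Rodrigues(T[:3,:3])[0],T[:3,3],np.array(m["mtx"]),np.array(m["dist"]))[0][0,0]
def caps(cam="top",z=0.020):
    out={}
    for n in ["cap_blue","cap_yellow","cap_red"]:
        r=robot.regions_of(cam,n)
        if r:
            v,u=np.nonzero(r[0]["region"]);out[n]=world(cam,u.mean(),v.mean(),z)[:2];print(n,round(r[0]["p"],2),r[0]["rect"],len(u),out[n].round(4))
        else: print(n,None)
    return out
E
python3 - <<'E'
from h import *
for c in ["top","side"]:
    p,d=robot.snapshot(c);cv2.imwrite(f"pics/{c}0.png",p[:,:,::-1]);
    if c=="top": np.save("d.npy",d)
    print(c); caps(c)
for n in ["tray","stain_bottle","bench_timer","specimen_cup"]:
    for c in ["top"]:
        r=robot.regions_of(c,n)
        if r: print(n,r[0]["p"],r[0]["rect"])
s=robot.read_state();print(s["ee_pos"],s["ee_rot"],s["clock"])
E
```

```text
top
cap_blue 0.61 [269.0, 216.0, 12.2, 14.0] 129 [0.5148 0.0428]
cap_yellow 0.42 [346.2, 254.6, 32.5, 34.6] 876 [ 0.4051 -0.1421]
cap_red 0.7 [305.3, 198.1, 12.0, 12.1] 142 [ 0.5603 -0.0365]
side
cap_blue 0.59 [288.8, 240.5, 14.1, 15.4] 164 [0.5136 0.0473]
cap_yellow 0.54 [326.4, 228.4, 12.3, 12.1] 184 [ 0.4576 -0.0065]
cap_red 0.55 [275.8, 210.5, 16.2, 10.4] 138 [ 0.5582 -0.0316]
tray 0.81 [233.7, 173.6, 164.3, 107.1]
stain_bottle 0.54 [377.7, 178.3, 24.3, 20.6]
bench_timer 0.62 [345.4, 255.0, 34.3, 33.2]
specimen_cup 0.8 [275.9, 123.5, 29.5, 35.8]
[0.20390558 0.48380176 0.23134248] [-5.62213606e-06  8.33170486e-01  5.53016220e-01  4.38191373e-05] 0.6
```

View pics/top0.png

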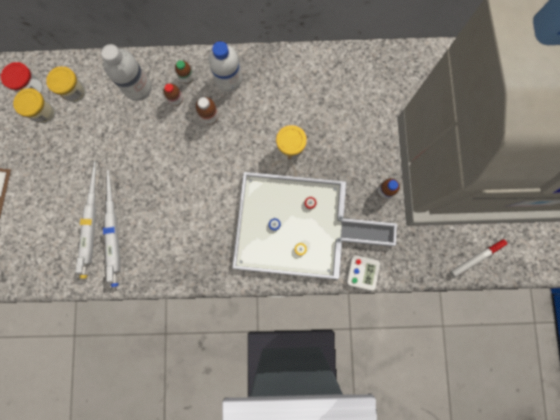

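View pics/side0.png

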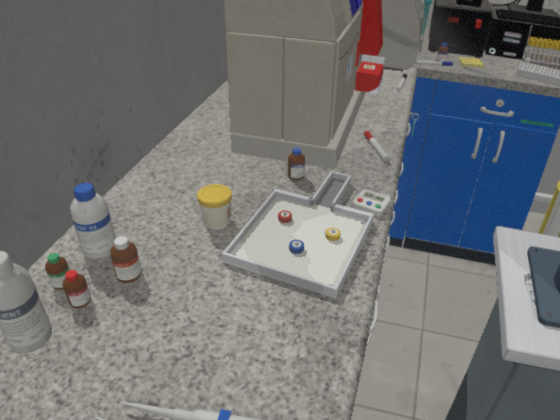

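```bash
python3 -m inch '24 -50 6 0 0 20 -1;24 -50 6 0 0 20 -1;24 -50 6 0 0 20 -1;24 -50 6 0 0 20 -1;24 -50 6 0 0 20 -1;24 -50 6 0 0 20 -1;24 -50 6 0 0 20 -1;24 -50 6 0 0 20 -1' 30
python3 -m inch '8 -11 0 0 0 0 -1;8 -11 0 0 0 0 -1;8 -11 0 0 0 0 -1;8 -11 0 0 0 0 -1;8 -11 0 0 0 0 -1'
python3 - <<'E'
from h import *
p,d=robot.snapshot("wrist");cv2.imwrite("pics/w0.png",p[:,:,::-1]);caps("wrist")
s=robot.read_state();print(s["ee_pos"],s["ee_rot"],s["clock"],s["contact_force"])
p,d=robot.snapshot("top");q=p[160:300,220:410,::-1];cv2.imwrite("pics/t1.png",cv2.resize(q,None,fx=4,fy=4,interpolation=cv2.INTER_CUBIC));caps("top")
E
```

```text
clock: 1.4
ee_pos: [0.3734, 0.1303, 0.2742]
ee_rot: [0.0, 0.724, 0.689, 0.001]
contact_force: [1.6, 1.2, -0.4]
opening: -0.003
clock: 1.9
ee_pos: [0.4533, 0.0198, 0.2739]
ee_rot: [-0.0, 0.725, 0.689, 0.001]
contact_force: [-0.6, 1.1, -0.1]
opening: -0.003
cap_blue 0.95 [286.3, 211.3, 22.3, 16.5] 313 [0.5142 0.0402]
cap_yellow 0.86 [242.7, 172.6, 18.7, 22.6] 383 [ 0.4596 -0.0135]
cap_red 0.86 [232.7, 245.9, 16.5, 22.6] 352 [ 0.5591 -0.0384]
[0.45283497 0.02141082 0.27457621] [4.63514333e-04 7.23691163e-01 6.90123149e-01 9.62079171e-04] 2.1 [ 0.61395202 -0.40694455  0.43869978]
cap_blue None
cap_yellow None
cap_red None
```

View pics/w0.png

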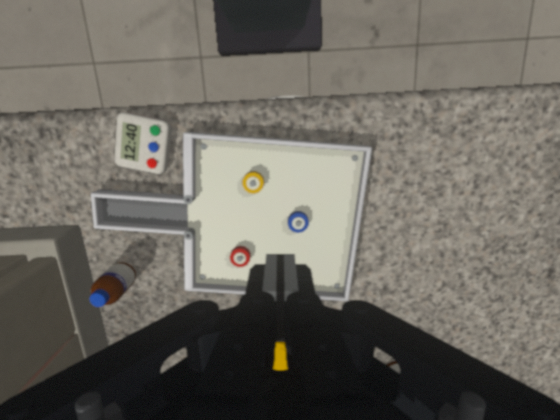

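Run:
```python
import cv2
p=cv2.imread("pics/w0.png");cv2.imwrite("pics/w0z.png",cv2.resize(p[125:305,85:375],None,fx=2.75,fy=2.75,interpolation=cv2.INTER_CUBIC))
```

```text
(no output)
```

View pics/w0z.png

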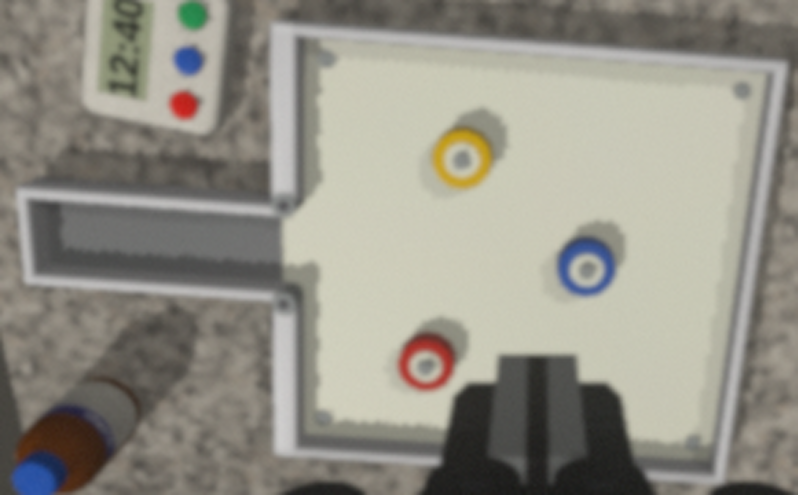

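```bash
cat >> h.py <<'E'
import json,os
def totray(p):
    a,ox,oy=json.load(open("tray.json"));R=np.array([[np.cos(a),-np.sin(a)],[np.sin(a),np.cos(a)]]);return R.T@(np.array(p)[:2]-[ox,oy])
def toworld(p):
    a,ox,oy=json.load(open("tray.json"));R=np.array([[np.cos(a),-np.sin(a)],[np.sin(a),np.cos(a)]]);return R@np.array(p)+[ox,oy]
E
python3 - <<'E'
from h import *
from scipy.optimize import least_squares
Z=[(273,24,6,-106),(788,64,-221,-106),(716,478,-221,106),(280,455,6,106),(18,190,122,-24),(26,281,122,24),(284,203,0,-24),(283,301,0,24)]
W=np.array([world("wrist",u/2.75+85,v/2.75+125,.0225)[:2] for u,v,_,_ in Z]);M=np.array([z[2:] for z in Z])/1e3
def f(q):
    c,s=np.cos(q[0]),np.sin(q[0]);return (M@np.array([[c,s],[-s,c]])+q[1:]-W)
r=least_squares(lambda q:f(q).ravel(),[-1.57,.5,-.1]);print(r.x,np.degrees(r.x[0]));print((f(r.x)*1e3).round(1))
json.dump(list(r.x),open("tray.json","w"))
for n,u,v in [("b",587,266),("y",462,157),("r",426,362)]:
    w=world("wrist",u/2.75+85,v/2.75+125,.02)[:2];print(n,w.round(4),(totray(w)*1e3).round(1))
print("end",toworld([.116,0]),"endwallouter")
s=robot.read_state();print(s["ee_pos"],s["clock"]);from scipy.spatial.transform import Rotation as Ro
q=s["ee_rot"];print(Ro.from_quat([q[1],q[2],q[3],q[0]]).as_matrix().round(3))
print(pix("wrist",s["ee_pos"]))
E
```

```text
[-1.69243666  0.50126244 -0.09843318] -96.96947783328729
[[-2.1 -1.5]
 [-2.1  1.4]
 [ 4.   4.9]
 [-0.1 -3.1]
 [-2.5 -1.2]
 [ 1.6 -1.3]
 [ 0.6  0. ]
 [ 0.7  0.8]]
b [0.5146 0.042 ] [-141.    -3.7]
y [ 0.4599 -0.013 ] [-79.8 -51.4]
r [ 0.5601 -0.0377] [-67.4  51. ]
end [ 0.48718694 -0.21357604] endwallouter
[0.45311723 0.02105446 0.27447238] 2.3
[[ 0.048  0.999  0.002]
 [ 0.999 -0.048  0.   ]
 [ 0.001  0.002 -1.   ]]
[280.32334682 270.28641612]
```

Run:
```python
from h import *
from scipy.optimize import least_squares
Z=[(273,24,6,-106),(788,64,-221,-106),(716,478,-221,106),(280,455,6,106),(18,190,122,-24),(26,281,122,24),(284,203,0,-24),(283,301,0,24)]
W=np.array([world("wrist",u/2.75+85,v/2.75+125,.0225)[:2] for u,v,_,_ in Z]);M=np.array([z[2:] for z in Z])/1e3
def f(q):
    c,s=np.cos(q[0]),np.sin(q[0]);return (M@np.array([[c,s],[-s,c]])+q[1:]-W)
r=least_squares(lambda q:f(q).ravel(),[-1.57,.5,-.1],loss="soft_l1",f_scale=.0007);print(r.x,np.degrees(r.x[0]));print((f(r.x)*1e3).round(1))
json.dump(list(r.x),open("tray.json","w"))
for n,u,v in [("b",587,266),("y",462,157),("r",426,362)]:
    w=world("wrist",u/2.75+85,v/2.75+125,.02)[:2];print(n,w.round(4),(totray(w)*1e3).round(1))
print("start",toworld([-.182,-.005])-robot.read_state()["ee_pos"][:2])
```

```text
[-1.6983549   0.50123849 -0.09820385] -97.3085680388344
[[-2.  -0.6]
 [-0.7  2. ]
 [ 5.2  4.3]
 [-0.3 -3.4]
 [-3.2 -0.7]
 [ 0.8 -1.2]
 [ 0.5  0.4]
 [ 0.6  0.9]]
b [0.5146 0.042 ] [-140.7   -4.5]
y [ 0.4599 -0.013 ] [-79.3 -51.8]
r [ 0.5601 -0.0377] [-67.5  50.7]
start [0.06631464 0.06189909]
```

```bash
python3 -m inch '6.6 6.2 0 0 0 -3.5 -1;6.6 6.2 -5 0 0 -3.5 -1;6.6 6.2 -10 0 0 -3.5 -1;6.6 6.2 -15 0 0 -3.5 -1;6.6 6.2 -20 0 0 -3.5 -1;6.6 6.2 -21 0 0 -3.5 -1;6.6 6.2 -21 0 0 -3.5 -1'
python3 - <<'E'
from h import *
p,d=robot.snapshot("wrist");cv2.imwrite("pics/w1.png",p[:,:,::-1]);c=caps("wrist")
for k in c: print(k,(totray(c[k])*1e3).round(1))
s=robot.read_state();print(s["ee_pos"],(totray(s["ee_pos"])*1e3).round(1));print(pix("wrist",s["ee_pos"]))
E
```

```text
clock: 3.0
ee_pos: [0.5145, 0.0834, 0.0592]
ee_rot: [-0.003, 0.744, 0.668, -0.003]
contact_force: [-0.7, 0.1, -0.0]
opening: -0.001
cap_blue 0.96 [189.8, 225.7, 45.2, 41.5] 1688 [0.5209 0.0393]
cap_yellow 0.84 [75.7, 145.1, 52.1, 45.6] 2172 [ 0.4668 -0.0157]
cap_red 0.6 [81.8, 299.7, 48.4, 44.0] 1634 [ 0.5702 -0.0424]
cap_blue [-138.9    2. ]
cap_yellow [-77.5 -44.6]
cap_red [-64.1  61.3]
[0.52122007 0.0832774  0.06733852] [-182.5   -3.3]
[280.32611364 270.25244088]
```

View pics/w1.png

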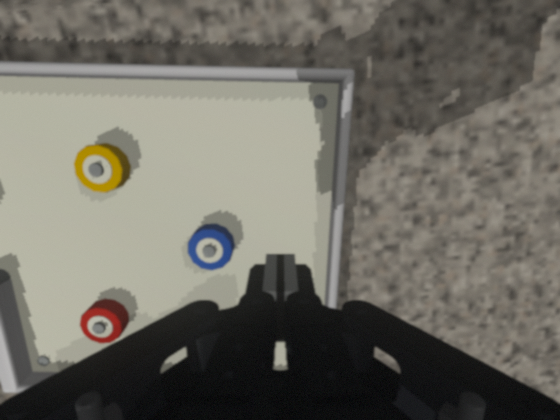

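Run:
```python
from h import *
p,d=robot.snapshot("wrist");cv2.imwrite("pics/w2.png",p[:,:,::-1]);c=caps("wrist")
for k in c: print(k,(totray(c[k])*1e3).round(1))
s=robot.read_state();print(s["ee_pos"],(totray(s["ee_pos"])*1e3).round(1),s["ee_rot"],s["clock"])
# inner/outer far corner of pan (tray -221,-106,z.022) projections
for q in [(-.221,-.106),(-.215,-.1)]:
    print(pix("wrist",[*toworld(q),.022]))
print(pix("wrist",[*toworld((0,.024)),.023]))
```

```text
cap_blue 0.77 [190.3, 211.6, 47.3, 40.0] 1597 [0.514  0.0408]
cap_yellow 0.81 [80.7, 131.6, 50.4, 44.1] 2021 [ 0.4598 -0.0122]
cap_red 0.95 [88.6, 285.3, 44.5, 40.9] 1486 [ 0.5565 -0.0361]
cap_blue [-139.5   -5. ]
cap_yellow [-80.  -52.1]
cap_red [-68.6  46.9]
[0.52069375 0.08311876 0.06666201] [-182.3   -3.8] [0.00186442 0.74456274 0.66754549 0.00242458] 3.4
[357.45845406  56.3985229 ]
[345.17101297  68.56131938]
[ -8.04848894 273.04926787]
```

```bash
python3 -m inch '-0.3 0 -2.5 0 0 1.4 -1;-0.3 0 -4 0 0 1.4 -1;-0.3 0 -5 0 0 1.4 -1;-0.3 0 -5.4 0 0 1.4 -1;-0.3 0 -5.4 0 0 1.4 -1'
python3 - <<'E'
from h import *
s=robot.read_state();print(s["ee_pos"],s["contact_force"],s["ee_rot"],(totray(s["ee_pos"])*1e3).round(1))
for g in [(-.1,-.003),(-.05,0),(.085,0)]: print(g,((toworld(g)-s["ee_pos"][:2])*100).round(2))
E
```

```text
clock: 3.9
ee_pos: [0.5176, 0.0831, 0.0126]
ee_rot: [0.002, 0.736, 0.677, 0.002]
contact_force: [0.3, -0.7, 0.3]
opening: 0.001
[0.51762592 0.08307146 0.01255822] [ 0.3034364  -0.72310412  0.27918398] [0.0017223  0.73638649 0.67655502 0.00229902] [-181.9   -6.8]
(-0.1, -0.003) [-0.66 -8.17]
(-0.05, 0) [ -1.   -13.17]
(0.085, 0) [ -2.72 -26.56]
```

```bash
python3 -m inch '-0.1 -1.4 0 0 0 0 -1;-0.2 -2.8 0 0 0 0 -1;-0.3 -4.2 0 0 0 0 -1;-0.42 -5.6 0 0 0 0 -1;-0.53 -7 0 0 0 0 -1;-0.64 -8.4 0 0 0 0 -1;-0.74 -9.8 0 0 0 0 -1;-0.8 -10.6 0 0 0 0 -1'
python3 - <<'E'
from h import *
robot.snapshot("wrist")
p,d=robot.snapshot("wrist");cv2.imwrite("pics/w3.png",p[:,:,::-1]);c=caps("wrist")
for k in c: print(k,(totray(c[k])*1e3).round(1))
s=robot.read_state();print(s["ee_pos"],(totray(s["ee_pos"])*1e3).round(1),s["contact_force"])
for q in (-.024,.024): print(pix("wrist",[*toworld((0,q)),.023]))
E
```

```text
clock: 4.7
ee_pos: [0.5103, -0.0241, 0.0135]
ee_rot: [0.002, 0.737, 0.676, 0.003]
contact_force: [0.4, 4.0, 6.0]
opening: -0.001
cap_blue 0.88 [209.0, 244.5, 57.1, 56.0] 2208 [ 0.5048 -0.047 ]
cap_yellow 0.88 [262.8, 136.5, 62.8, 61.9] 3274 [ 0.4593 -0.0147]
cap_red 0.6 [276.9, 342.0, 11.1, 28.8] 289 [ 0.5546 -0.0293]
cap_blue [-51.2  -2.9]
cap_yellow [-77.5 -52.2]
cap_red [-75.2  44.1]
[ 0.51026116 -0.02499623  0.01345939] [-73.8  -0.4] [ 0.57330145 -0.42721787  5.1648915 ]
[112.52598573 224.71273831]
[123.42155453 319.74731997]
```

View pics/w3.png

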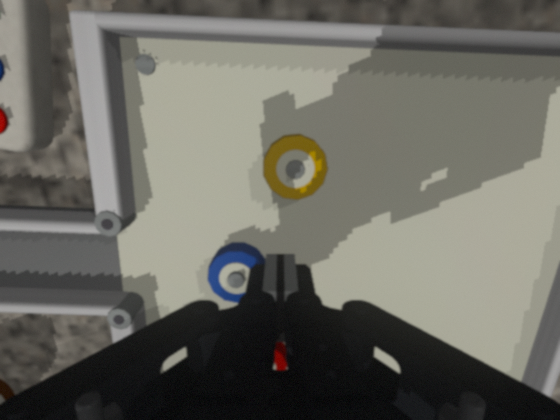

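```bash
python3 -m inch '0 0 0.1 0 0 0 -1;0 0 0.15 0 0 0 -1'
python3 - <<'E'
from h import *
for n,u,v,z in [("p-",108,222,.023),("p+",120,319,.023),("blue contact",236.5,279,.023),("y contact",295,169,.023)]:
    w=world("wrist",u,v,z)[:2];print(n,w.round(4),(totray(w)*1e3).round(1))
for i in range(3):
    robot.snapshot("wrist");s=robot.read_state();print(s["ee_pos"],s["contact_force"])
E
```

```text
clock: 5.15
ee_pos: [0.5096, -0.026, 0.0145]
ee_rot: [0.003, 0.737, 0.676, 0.001]
contact_force: [0.3, 0.2, 0.3]
opening: 0.0
p- [ 0.4757 -0.0984] [  3.5 -25.3]
p+ [ 0.5245 -0.1045] [ 3.3 23.9]
blue contact [ 0.508  -0.0461] [-52.6   0.1]
y contact [ 0.4595 -0.0155] [-76.7 -51.9]
[ 0.50959108 -0.02564593  0.01443107] [-0.33631182 -0.04386315  0.24133579]
[ 0.50958018 -0.02542491  0.014331  ] [-0.51883734  0.19922894 -0.65977585]
[ 0.50957902 -0.02524779  0.01429056] [-0.09380697  0.49046871  0.39686063]
```

```bash
python3 - <<'E'
from h import *
a,ox,oy=json.load(open("tray.json"));o=toworld((.0034,-.0007));json.dump([np.radians(-97.15),*o],open("tray.json","w"))
E
python3 -m inch '-0.13 -1 0.05 0 0 -2.4 -1;-0.26 -2 0.05 0 0 -2.4 -1;-0.39 -3 0.05 0 0 -2.4 -1;-0.52 -4 0.05 0 0 -2.4 -1;-0.65 -5 0.05 0 0 -2.4 -1;-0.78 -6 0.05 0 0 -2.4 -1;-0.91 -7 0.05 0 0 -2.4 -1;-0.91 -7 0.05 0 0 -2.4 -1'
python3 - <<'E'
from h import *
robot.snapshot("wrist")
p,d=robot.snapshot("wrist");cv2.imwrite("pics/w4.png",p[:,:,::-1]);c=caps("wrist")
for k in c: print(k,(totray(c[k])*1e3).round(1))
s=robot.read_state();print(s["ee_pos"],(totray(s["ee_pos"])*1e3).round(1),s["contact_force"],s["ee_rot"])
E
```

```text
clock: 6.1
ee_pos: [0.5004, -0.0967, 0.0149]
ee_rot: [0.003, 0.752, 0.66, 0.001]
contact_force: [-0.1, 0.8, 0.4]
opening: -0.002
cap_blue 0.55 [203.5, 242.4, 57.0, 57.9] 2196 [ 0.4957 -0.1189]
cap_yellow 0.82 [417.3, 138.2, 70.7, 61.4] 3775 [ 0.4587 -0.0161]
cap_red 0.54 [378.1, 351.2, 23.4, 23.6] 229 [ 0.5547 -0.0466]
cap_blue [17.8 -2.2]
cap_yellow [-79.6 -51.7]
cap_red [-61.3  47.4]
[ 0.50049217 -0.09489789  0.01479872] [-6.6 -0.4] [-0.18273742 -0.31478341 -0.67501121] [0.0026349  0.75071897 0.66061496 0.00140067]
```

View pics/w4.png

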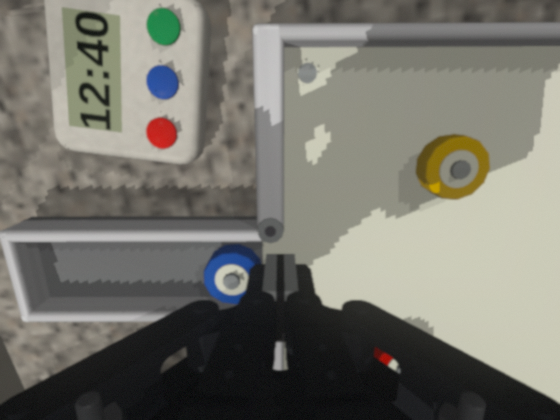

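Run:
```python
from h import *
for n,u,v,z in [("p-",270,230,.023),("blue contact",232.5,281,.023),("slot end in -",18,242,.022),("slot end in+",33,313,.022),("timer corner",178,161,.018)]:
    w=world("wrist",u,v,z)[:2];print(n,w.round(4),(totray(w)*1e3).round(1))
```

```text
p- [ 0.4763 -0.0964] [ -2.1 -24.2]
blue contact [ 0.499 -0.117] [15.5  0.8]
slot end in - [ 0.4681 -0.2093] [110.9 -18.3]
slot end in+ [ 0.5044 -0.2153] [112.4  18.4]
timer corner [ 0.442  -0.1316] [ 37.1 -53.9]
```

```bash
python3 -m inch '-0.15 -1.2 0 0 0 0 -1;-0.3 -2.4 0 0 0 0 -1;-0.45 -3.6 0 0 0 0 -1;-0.6 -4.8 0 0 0 0 -1;-0.75 -6 0 0 0 0 -1;-0.88 -7 0 0 0 0 -1;-0.97 -7.7 0 0 0 0 -1;-1 -7.95 0 0 0 0 -1'
python3 -m inch '0 0 0 0 0 0 -1'
python3 - <<'E'
from h import *
robot.snapshot("wrist")
p,d=robot.snapshot("wrist");cv2.imwrite("pics/w5.png",p[:,:,::-1]);c=caps("wrist")
for k in c: print(k,(totray(c[k])*1e3).round(1))
s=robot.read_state();print(s["ee_pos"],(totray(s["ee_pos"])*1e3).round(1),s["contact_force"],s["ee_rot"])
E
```

```text
clock: 7.15
ee_pos: [0.4904, -0.1753, 0.0148]
ee_rot: [0.003, 0.751, 0.66, 0.001]
contact_force: [-0.3, 0.7, 0.4]
opening: 0.0
clock: 7.25
ee_pos: [0.4903, -0.1756, 0.0148]
ee_rot: [0.003, 0.751, 0.66, 0.002]
contact_force: [-1.1, 0.9, 0.4]
opening: 0.003
cap_blue 0.95 [206.1, 243.3, 58.8, 56.9] 2061 [ 0.4854 -0.1974]
cap_yellow None
cap_red 0.96 [518.7, 332.5, 41.3, 53.5] 1989 [ 0.5536 -0.0491]
cap_blue [97.  -2.6]
cap_red [-58.6  46.5]
[ 0.49043165 -0.17498209  0.0147993 ] [74.1 -0.5] [ 0.05899255  0.0344228  -0.48565933] [0.00263502 0.75087023 0.66044298 0.00142387]
```

```bash
python3 -m inch '0.06 0.5 0 0 0 0 -1;0.12 1 0.5 0 0 0 -1;0.12 1 2.5 0 0 0 -1;0.12 1 5 0 0 0 -1;0.12 1 6 0 0 0 -1;0.12 1 6 0 0 0 -1'
python3 - <<'E'
from h import *
robot.snapshot("wrist")
s=robot.read_state();print(s["ee_pos"]);t=totray([.4592,-.0145]);print(t*1e3);g=toworld([t[0],-.082]);print(((g-s["ee_pos"][:2])*100).round(2))
E
```

```text
clock: 8.1
ee_pos: [0.4934, -0.1654, 0.0772]
ee_rot: [0.005, 0.751, 0.661, 0.002]
contact_force: [0.3, -0.6, 0.1]
opening: -0.002
[ 0.49240765 -0.16502216  0.07561807]
[-81.21856669 -51.4205819 ]
[-6.35 15.43]
```

```bash
python3 -m inch '-6.35 15.4 0 0 0 0 -1;-6.35 15.4 0 0 0 0 -1;-6.35 15.4 0 0 0 0 -1;-6.35 15.4 0 0 0 0 -1;-6.35 15.4 0 0 0 0 -1;-6.35 15.4 0 0 0 0 -1'
python3 - <<'E'
from h import *
for i in range(4): robot.snapshot("wrist")
p,d=robot.snapshot("wrist");cv2.imwrite("pics/w6.png",p[:,:,::-1]);c=caps("wrist")
for k in c: print(k,(totray(c[k])*1e3).round(1))
s=robot.read_state();print(s["ee_pos"],(totray(s["ee_pos"])*1e3).round(1),s["contact_force"],s["ee_rot"])
E
```

```text
clock: 8.75
ee_pos: [0.4284, -0.0109, 0.0746]
ee_rot: [0.003, 0.75, 0.661, 0.001]
contact_force: [0.4, 0.3, -0.9]
opening: -0.0
cap_blue 0.93 [23.9, 317.3, 45.1, 33.2] 1336 [ 0.4865 -0.1914]
cap_yellow 0.69 [21.3, 166.2, 105.1, 101.3] 9594 [ 0.4021 -0.1403]
cap_red None
cap_blue [91.  -2.3]
cap_yellow [ 50.7 -92.4]
[ 0.42915329 -0.01161907  0.07559764] [-80.3 -81.6] [0.04528912 0.69161606 0.36795656] [0.00357719 0.75113373 0.66013781 0.00184227]
```

View pics/w6.png

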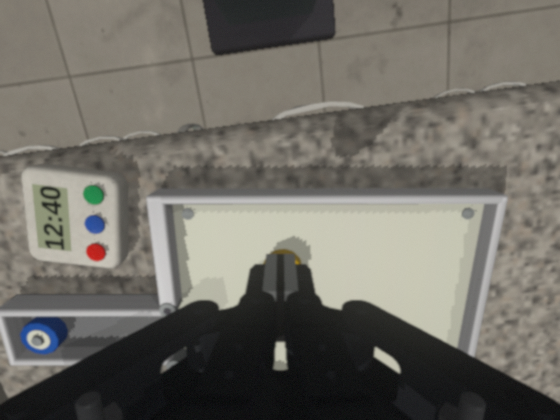

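Run:
```python
from h import *
for n,u,v,z in [("near wall inner L",180,205,.022),("near wall inner mid",280,204,.022),("p-",167,310,.023),("slot end in",8,318,.022),("slot end out",2,308,.022),("yellow near edge",290,249,.02)]:
    w=world("wrist",u,v,z)[:2];print(n,w.round(4),(totray(w)*1e3).round(1))
s=robot.read_state()["ee_pos"];print(pix("wrist",[s[0],s[1],.02]),pix("wrist",[.4592,-.0145,.02]))
```

```text
near wall inner L [ 0.4036 -0.0719] [-17.3 -99.4]
near wall inner mid [ 0.4109 -0.0095] [-80.1 -99.9]
p- [ 0.4764 -0.097 ] [ -1.5 -24.1]
slot end in [ 0.4691 -0.2095] [111.1 -17.3]
slot end out [ 0.4608 -0.2107] [113.2 -25.4]
yellow near edge [ 0.443 -0.007] [-86.6 -68.4]
[280.40400732 230.32474123] [281.83883178 272.1593737 ]
```

```bash
python3 - <<'E'
from h import *
a,ox,oy=json.load(open("tray.json"));json.dump([a,*toworld((-.002,0))],open("tray.json","w"))
E
python3 -m inch '-0.1 0 -2 0 0 0 -1;-0.1 0 -4 0 0 0 -1;-0.1 0 -5.5 0 0 0 -1;-0.1 0 -6.1 0 0 0 -1;-0.1 0 -6.1 0 0 0 -1'
python3 -m inch '1 -0.12 0 0 0 0 -1;2 -0.25 0 0 0 0 -1;3 -0.37 0 0 0 0 -1;4 -0.5 0 0 0 0 -1;4.7 -0.59 0 0 0 0 -1;5.3 -0.66 0 0 0 0 -1;5.6 -0.7 0 0 0 0 -1;5.6 -0.7 0 0 0 0 -1'
python3 - <<'E'
from h import *
robot.snapshot("wrist")
p,d=robot.snapshot("wrist");cv2.imwrite("pics/w7.png",p[:,:,::-1]);
s=robot.read_state();print(s["ee_pos"],(totray(s["ee_pos"])*1e3).round(1),s["contact_force"],s["ee_rot"])
p,d=robot.snapshot("side");c=caps("side")
for k in c: print(k,(totray(c[k])*1e3).round(1))
E
```

```text
clock: 9.65
ee_pos: [0.4273, -0.0116, 0.0137]
ee_rot: [0.003, 0.751, 0.66, 0.001]
contact_force: [0.1, -0.4, -0.4]
opening: -0.0
clock: 10.45
ee_pos: [0.4836, -0.0187, 0.0136]
ee_rot: [0.003, 0.751, 0.66, 0.001]
contact_force: [0.5, 0.6, -0.3]
opening: 0.001
[ 0.48299234 -0.01856466  0.01352404] [-78.1 -27.3] [ 0.32133329  0.30316486 -0.3151798 ] [0.00252366 0.75121376 0.66005348 0.00096047]
cap_blue None
cap_yellow None
cap_red 0.45 [277.6, 208.1, 16.5, 13.9] 150 [ 0.5581 -0.0323]
cap_red [-73.9  48.9]
```

```bash
python3 -m inch '-0.4 0.05 0 0 0 0 -1;-0.8 0.1 0.3 0 0 0 -1;-0.8 0.1 2.5 0 0 0 -1;-0.8 0.1 5 0 0 0 -1;1 2.5 6 0 0 0 -1;3 4.4 6 0 0 0 -1;3 4.4 6 0 0 0 -1;3 4.4 6 0 0 0 -1'
python3 - <<'E'
from h import *
for i in range(4): robot.snapshot("wrist")
p,d=robot.snapshot("wrist");cv2.imwrite("pics/w8.png",p[:,:,::-1]);c=caps("wrist")
for k in c: print(k,(totray(c[k])*1e3).round(1))
s=robot.read_state();print(s["ee_pos"],(totray(s["ee_pos"])*1e3).round(1),s["contact_force"],s["ee_rot"])
E
```

```text
clock: 11.55
ee_pos: [0.5125, 0.0257, 0.0737]
ee_rot: [0.003, 0.751, 0.66, 0.001]
contact_force: [0.2, -0.1, -0.8]
opening: -0.0
cap_blue None
cap_yellow 0.9 [189.2, 215.6, 42.5, 38.4] 1528 [ 0.5081 -0.0198]
cap_red 0.78 [181.0, 284.9, 40.3, 22.9] 558 [ 0.5507 -0.0374]
cap_yellow [-80.   -2.2]
cap_red [-67.9  42.2]
[0.51257305 0.02507048 0.07352639] [-125.1   -3.4] [-0.1952161   0.21309496  0.37141803] [0.00254017 0.75147437 0.65975673 0.00094164]
```

```bash
python3 -m inch '0.15 0 -2 0 0 1.3 -1;0.15 0 -4 0 0 1.3 -1;0.15 0 -5.5 0 0 1.3 -1;0.15 0 -5.9 0 0 1.3 -1;0.15 0 -5.9 0 0 1.3 -1'
python3 -m inch '-0.16 -1.5 0 0 0 0 -1;-0.32 -3 0 0 0 0 -1;-0.48 -4.5 0 0 0 0 -1;-0.64 -6 0 0 0 0 -1;-0.75 -7 0 0 0 0 -1;-0.84 -7.8 0 0 0 0 -1;-0.9 -8.4 0 0 0 0 -1;-0.92 -8.6 0 0 0 0 -1'
python3 - <<'E'
from h import *
robot.snapshot("wrist")
p,d=robot.snapshot("wrist");cv2.imwrite("pics/w9.png",p[:,:,::-1]);c=caps("wrist")
for k in c: print(k,(totray(c[k])*1e3).round(1))
s=robot.read_state();print(s["ee_pos"],(totray(s["ee_pos"])*1e3).round(1),s["contact_force"],s["ee_rot"])
E
```

```text
clock: 12.45
ee_pos: [0.5132, 0.025, 0.0138]
ee_rot: [0.002, 0.744, 0.668, 0.0]
contact_force: [-0.5, -0.4, -0.7]
opening: -0.001
clock: 13.25
ee_pos: [0.504, -0.0616, 0.0138]
ee_rot: [0.002, 0.744, 0.668, 0.0]
contact_force: [-0.1, 0.1, 0.1]
opening: -0.0
cap_blue 0.97 [1.0, 240.6, 35.3, 60.5] 1754 [ 0.4877 -0.1828]
cap_yellow 0.75 [207.4, 243.0, 55.8, 56.6] 2227 [ 0.4979 -0.0826]
cap_red None
cap_blue [84.2 -2.2]
cap_yellow [-16.4  -4.5]
[ 0.5039803  -0.06063314  0.01370426] [-39.   -1.2] [ 0.13480541  0.13135474 -0.25887454] [1.76117836e-03 7.43788674e-01 6.68412470e-01 2.76482924e-04]
```

View pics/w9.png

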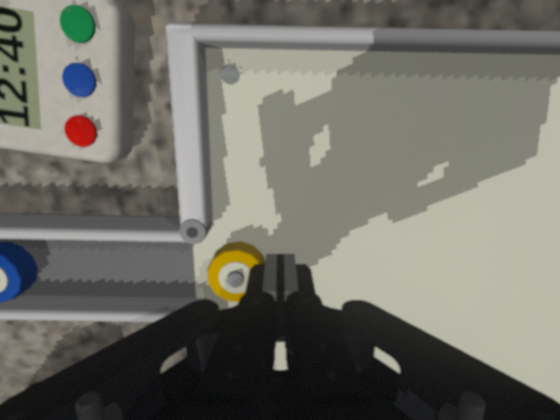

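```bash
python3 -m inch '-0.12 -1.2 0 0 0 -1.2 -1;-0.26 -2.4 0 0 0 -1.2 -1;-0.4 -3.6 0 0 0 -1.2 -1;-0.56 -4.8 0 0 0 -1.2 -1;-0.7 -6 0 0 0 -1.2 -1;-0.84 -7 0 0 0 -1.2 -1;-0.95 -7.9 0 0 0 -1.2 -1;-0.95 -7.9 0 0 0 -1.2 -1'
python3 - <<'E'
from h import *
robot.snapshot("wrist")
p,d=robot.snapshot("wrist");cv2.imwrite("pics/w10.png",p[:,:,::-1]);c=caps("wrist")
for k in c: print(k,(totray(c[k])*1e3).round(1))
s=robot.read_state();print(s["ee_pos"],(totray(s["ee_pos"])*1e3).round(1),s["contact_force"],s["ee_rot"])
E
python3 -m inch '0.06 0.5 0 0 0 0 -1;0.12 1 0.5 0 0 0 -1;0.12 1 2.5 0 0 0 -1;0.12 1 5 0 0 0 -1;0.12 1 6 0 0 0 -1;0.12 1 6 0 0 0 -1'
python3 - <<'E'
from h import *
for i in range(4): robot.snapshot("wrist")
s=robot.read_state();print(s["ee_pos"],s["ee_rot"]);t=totray([.5575,-.0375]);print(t*1e3);c=caps("wrist");print({k:totray(c[k])*1e3 for k in c})
for y in(.082,): g=toworld([t[0],y]);print(((g-s["ee_pos"][:2])*100).round(2))
E
```

```text
clock: 14.3
ee_pos: [0.4944, -0.141, 0.0138]
ee_rot: [0.002, 0.751, 0.66, 0.0]
contact_force: [0.8, -0.2, -0.2]
opening: 0.003
cap_blue 0.93 [133.4, 247.1, 62.9, 56.1] 2968 [ 0.4872 -0.1935]
cap_yellow 0.93 [202.5, 248.2, 57.8, 52.6] 2398 [ 0.4884 -0.1626]
cap_red 0.77 [459.5, 334.9, 59.9, 44.1] 1458 [ 0.5493 -0.0398]
cap_blue [94.9 -1.4]
cap_yellow [64.1 -4. ]
cap_red [-65.3  41.1]
[ 0.49449457 -0.13918837  0.01366185] [40.1 -0.9] [ 0.34385062 -0.01457233 -0.26216475] [1.64850253e-03 7.50526420e-01 6.60838322e-01 2.95988298e-04]
clock: 15.15
ee_pos: [0.4976, -0.1294, 0.0761]
ee_rot: [0.004, 0.75, 0.661, 0.001]
contact_force: [0.2, -0.0, 1.2]
opening: 0.003
[ 0.49471558 -0.12868835  0.07221874] [ 5.01840719e-04  7.50499613e-01  6.60870648e-01 -2.56272877e-04]
[-68.63256732  48.97775781]
cap_blue 0.8 [156.7, 213.0, 45.6, 41.8] 1576 [ 0.4872 -0.1946]
cap_yellow 0.71 [206.2, 211.7, 40.7, 41.1] 1490 [ 0.4895 -0.1622]
cap_red 0.6 [397.3, 282.2, 45.8, 42.8] 1438 [ 0.5566 -0.0419]
{'cap_blue': array([95.9833561 , -1.19794272]), 'cap_yellow': array([63.58871394, -2.92050599]), 'cap_red': array([-64.17162938,  48.65305223])}
[9.55 8.71]
```

```bash
python3 -m inch '9.5 8.5 0 0 0 0 -1;9.5 8.5 0 0 0 0 -1;9.5 8.5 0 0 0 0 -1;9.5 8.5 0 0 0 0 -1;9.5 8.5 0 0 0 0 -1'
python3 - <<'E'
from h import *
for i in range(4): robot.snapshot("wrist")
p,d=robot.snapshot("wrist");cv2.imwrite("pics/w11.png",p[:,:,::-1]);c=caps("wrist")
for k in c: print(k,(totray(c[k])*1e3).round(1))
s=robot.read_state();print(s["ee_pos"],(totray(s["ee_pos"])*1e3).round(1),s["contact_force"],s["ee_rot"])
E
```

```text
clock: 16.0
ee_pos: [0.5893, -0.0435, 0.0714]
ee_rot: [-0.0, 0.75, 0.661, -0.001]
contact_force: [-0.7, 0.8, 0.3]
opening: -0.0
cap_blue 0.63 [0.2, 78.6, 34.6, 46.9] 1398 [ 0.4926 -0.1857]
cap_yellow 0.87 [26.7, 74.9, 60.5, 49.6] 2428 [ 0.4929 -0.1599]
cap_red 0.88 [262.6, 164.4, 43.7, 48.8] 1619 [ 0.5603 -0.0399]
cap_blue [86.5  3.1]
cap_yellow [60.8  0.1]
cap_red [-66.6  52. ]
[ 0.58946345 -0.0444738   0.0725469 ] [-65.7  81.6] [0.05733936 0.55189872 0.89857689] [ 6.55948576e-04  7.50912895e-01  6.60400899e-01 -2.13036741e-04]
```

View pics/w11.png

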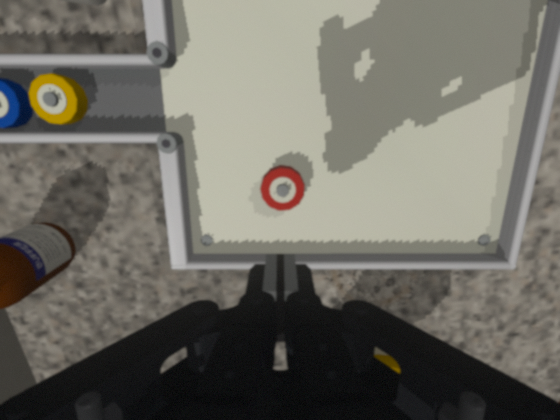

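Run:
```python
from h import *
for n,u,v,z in [("p-",157,52,.023),("p+",168,143,.023),("far wall in",230,254,.022),("far wall in",330,254,.022),("red contact",284,189,.023)]:
    w=world("wrist",u,v,z)[:2];print(n,w.round(4),(totray(w)*1e3).round(1))
```

```text
p- [ 0.4771 -0.0972] [  0.6 -23.4]
p+ [ 0.525  -0.1022] [-0.4 24.8]
far wall in [ 0.5993 -0.0786] [-33.   95.6]
far wall in [ 0.6075 -0.0144] [-97.8  95.7]
red contact [ 0.5608 -0.0386] [-68.   52.4]
```

```bash
python3 -m inch '0 0.15 -2 0 0 0 -1;0 0.15 -4 0 0 0 -1;0 0.15 -5.4 0 0 0 -1;0 0.15 -5.8 0 0 0 -1;0 0.15 -5.8 0 0 0 -1'
python3 - <<'E'
from h import *
s=robot.read_state();print(s["ee_pos"],(totray(s["ee_pos"])*1e3).round(1),s["contact_force"])
E
python3 -m inch '-1 0.12 0 0 0 0 -1;-2 0.25 0 0 0 0 -1;-3 0.37 0 0 0 0 -1;-4 0.5 0 0 0 0 -1;-4.7 0.59 0 0 0 0 -1;-5.3 0.66 0 0 0 0 -1;-5.6 0.7 0 0 0 0 -1;-5.6 0.7 0 0 0 0 -1'
python3 - <<'E'
from h import *
for i in range(2):robot.snapshot("wrist")
p,d=robot.snapshot("wrist");c=caps("wrist")
for k in c: print(k,(totray(c[k])*1e3).round(1))
s=robot.read_state();print(s["ee_pos"],(totray(s["ee_pos"])*1e3).round(1),s["contact_force"])
E
```

```text
clock: 16.9
ee_pos: [0.5887, -0.043, 0.0137]
ee_rot: [-0.0, 0.751, 0.66, -0.001]
contact_force: [-0.1, -0.1, -0.1]
opening: -0.0
[ 0.58867178 -0.04295307  0.01374803] [-67.1  80.6] [-0.063196   -0.05944902 -0.10168784]
clock: 17.7
ee_pos: [0.5322, -0.0359, 0.0137]
ee_rot: [-0.0, 0.751, 0.66, -0.001]
contact_force: [0.5, 0.1, -0.5]
opening: 0.001
cap_blue None
cap_yellow 0.58 [0.0, 195.5, 35.0, 59.8] 1662 [ 0.4919 -0.1496]
cap_red 0.57 [252.5, 189.9, 60.1, 65.2] 3035 [ 0.5055 -0.0331]
cap_yellow [50.8 -2.2]
cap_red [-66.6  -3.2]
[ 0.53281717 -0.03599959  0.01360454] [-67.   24.3] [ 0.26229682 -1.30469173 -0.38735314]
```

```bash
python3 -m inch '0.4 -0.05 0 0 0 0 -1;0.8 -0.1 0.3 0 0 0 -1;0.8 -0.1 2.5 0 0 0 -1;0.8 -0.1 5 0 0 0 -1;-0.5 3 6 0 0 0 -1;-2 4.8 6 0 0 0 -1;-2 4.8 6 0 0 0 -1;-2 4.8 6 0 0 0 -1'
python3 - <<'E'
from h import *
for i in range(5): robot.snapshot("wrist")
c=caps("wrist")
for k in c: print(k,(totray(c[k])*1e3).round(1))
s=robot.read_state();print(s["ee_pos"],(totray(s["ee_pos"])*1e3).round(1),s["contact_force"],s["ee_rot"])
E
```

```text
clock: 18.8
ee_pos: [0.5133, 0.012, 0.0739]
ee_rot: [0.0, 0.751, 0.661, -0.001]
contact_force: [-0.4, 0.8, -0.2]
opening: -0.002
cap_blue None
cap_yellow 0.74 [0.0, 212.7, 38.3, 40.2] 1498 [ 0.4906 -0.1553]
cap_red 0.98 [193.5, 208.7, 43.0, 41.6] 1479 [ 0.5053 -0.0317]
cap_yellow [56.6 -2.7]
cap_red [-67.8  -3.5]
[0.51293965 0.01155428 0.07337533] [-111.8   -1.3] [-0.56964912 -0.06904353 -0.37537358] [-2.18343861e-04  7.51233069e-01  6.60036317e-01 -9.42504573e-04]
```

```bash
python3 -m inch '-0.12 0 -2 0 0 2 -1;-0.12 0 -4 0 0 2 -1;-0.12 0 -5.5 0 0 2 -1;-0.12 0 -5.9 0 0 2 -1;-0.12 0 -5.9 0 0 2 -1'
python3 -m inch '-0.1 -1 0 0 0 0 -1;-0.2 -2 0 0 0 0 -1;-0.3 -3 0 0 0 0 -1;-0.4 -4 0 0 0 0 -1;-0.5 -5 0 0 0 0 -1;-0.6 -6 0 0 0 0 -1;-0.7 -7 0 0 0 0 -1;-0.72 -7.2 0 0 0 0 -1'
python3 - <<'E'
from h import *
for i in range(2): robot.snapshot("wrist")
p,d=robot.snapshot("wrist");cv2.imwrite("pics/w12.png",p[:,:,::-1]);c=caps("wrist")
for k in c: print(k,(totray(c[k])*1e3).round(1))
s=robot.read_state();print(s["ee_pos"],(totray(s["ee_pos"])*1e3).round(1),s["contact_force"],s["ee_rot"])
E
```

```text
clock: 19.7
ee_pos: [0.511, 0.0115, 0.0137]
ee_rot: [-0.001, 0.74, 0.673, -0.002]
contact_force: [0.5, 0.1, 0.2]
opening: -0.003
clock: 20.5
ee_pos: [0.5037, -0.0618, 0.0136]
ee_rot: [-0.001, 0.74, 0.672, -0.002]
contact_force: [-0.4, 1.6, 0.4]
opening: 0.003
cap_blue 0.56 [0.0, 240.6, 32.0, 57.6] 1559 [ 0.4878 -0.1827]
cap_yellow 0.73 [32.3, 239.9, 68.9, 57.4] 3161 [ 0.4898 -0.1585]
cap_red 0.96 [208.9, 243.0, 56.6, 59.6] 2374 [ 0.4978 -0.0826]
cap_blue [84.1 -2.1]
cap_yellow [59.8 -3.1]
cap_red [-16.5  -4.7]
[ 0.50380042 -0.06018937  0.01360328] [-39.4  -1.5] [-0.24837049  0.27556643  0.28809868] [-0.00093935  0.73948063  0.6731753  -0.00159002]
```

```bash
python3 -m inch '-0.08 -1 0 0 0 -1.8 -1;-0.19 -2 0 0 0 -1.8 -1;-0.31 -3 0 0 0 -1.8 -1;-0.44 -4 0 0 0 -1.8 -1;-0.52 -4.7 0 0 0 -1.8 -1;-0.56 -5.05 0 0 0 -1.8 -1;-0.56 -5.05 0 0 0 -1.8 -1'
python3 -m inch '0.06 0.5 0 0 0 0 -1;0.12 1 0.5 0 0 0 -1;0.12 1 2.5 0 0 0 -1;0.12 1 5 0 0 0 -1;0.3 3 7 0 0 0 -1;0.6 6 9 0 0 0 -1;0.6 6 9 0 0 0 -1;0.6 6 9 0 0 0 -1'
python3 - <<'E'
from h import *
for i in range(4): robot.snapshot("wrist")
p,d=robot.snapshot("wrist");cv2.imwrite("pics/w13.png",p[:,:,::-1]);c=caps("wrist")
for k in c: print(k,(totray(c[k])*1e3).round(1))
s=robot.read_state();print(s["ee_pos"],(totray(s["ee_pos"])*1e3).round(1),s["contact_force"],s["ee_rot"])
for q in (-.024,.024): print(pix("wrist",[*toworld((0,q)),.023]))
E
```

```text
clock: 21.5
ee_pos: [0.4981, -0.1114, 0.0136]
ee_rot: [-0.001, 0.75, 0.661, -0.002]
contact_force: [0.2, 0.4, 0.3]
opening: 0.003
clock: 22.3
ee_pos: [0.5047, -0.0507, 0.1044]
ee_rot: [-0.0, 0.75, 0.662, -0.001]
contact_force: [0.9, -0.2, -0.5]
opening: 0.003
cap_blue 0.89 [66.9, 205.9, 43.1, 32.7] 1318 [ 0.4883 -0.1931]
cap_yellow 0.73 [111.4, 204.0, 38.6, 36.2] 1247 [ 0.491  -0.1609]
cap_red 0.57 [156.3, 202.7, 35.3, 40.3] 1195 [ 0.4947 -0.1312]
cap_blue [94.4 -0.3]
cap_yellow [62.1 -1.6]
cap_red [32.2 -1.7]
[ 0.50358814 -0.05182396  0.10287051] [-47.7  -2.7] [ 0.56428386 -0.05134781  0.47248366] [-0.00143468  0.75062984  0.66071814 -0.00208014]
[212.60036036 191.23431481]
[216.47662593 254.11384752]
```

View pics/w13.png

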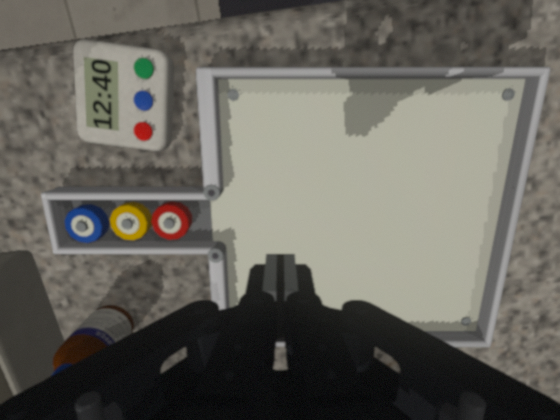

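All three caps are in the slot. Red's centre is at 32 mm, so its trailing edge at 18 mm is well past the gate wall at 6 mm. The arm is clear, so I'm handing in.

```bash
python3 -c "
from bench import robot
print(robot.close_job())"
```

```text
the job is handed in; nothing more can be done
None
```

The three caps were pushed with the closed fingertips, never gripped or lifted, through the gate one at a time: blue, then yellow, then red. I handed the job in at about 22.5 s, against the 72 s limit.

**Final position:** the last wrist picture shows all three in a row in the slot. Their centres are at about x = 94 (blue), 62 (yellow) and 32 mm (red), so red's trailing edge is about 12 mm past the gate wall.

**Beside the tray:** the timer and bottle look undisturbed in that picture. The cup is hidden behind the gripper there. I never checked it directly, though the arm met no unexpected force near it.

**Forces:** the highest reading I saw was about 7 N. About 5–6 N of that was upward, most likely the fingertips brushing the pan floor during the first push, and it went when I raised the tool 1 mm.

**Disagreements:**
- The gate's position varied by about ±3 mm between camera views. I corrected for it twice from the posts.
- The pan's far wall once measured 4 mm nearer than its stated position. Nothing was touched there.
- The first yellow detections in the top view and in one wrist view were false (the timer), and I ignored them.

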